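# Seat a vial stopper with the ratcheted bench press

### The job

A stopper stands half-inserted in the glass vial in the nest of the small bench press, and the press arm is parked raised on its ratchet. With a fingertip press the thumb latch on top of the arm so that the pawl comes free of the teeth, and keeping it pressed push the arm all the way down until its pad has seated the stopper fully in the vial; then take the hand away, leaving the arm down. Nothing is to be grasped or lifted: do not force the press, do not touch the vial or its stopper with the hand, and leave the things standing round the press where they are.

Things in the scene. Friction and masses are not known exactly. Their poses are not given: they have to be found in the camera images.
- press: Bench press (fixed to the bench; x, y and yaw differ each time): grey base plate 220 x 110 x 15 mm with a steel bracket, its rounded front toothed, and an aluminium arm. Origin: centre of the base's underside, on the bench. Its own -x points to the front, along the arm to its grip; +z up. The arm's hinge axis is its y axis direction.
- press_pivot (a point): The arm's hinge: 60 mm behind (+x of the press) the origin, 100 mm above the bench. Axes as the press.
- press_arm (a joint): Arm angle, rad: 0 = level, down on the depth stop; grows as it rises (to 0.76). 34 mm wide, reaches 249 mm from the hinge; its last 90 mm a round black grip 22 mm thick. Teeth hold it at 0.2, 0.3, .. 0.7 (starts on 0.3 to 0.6), none below. It cannot be lowered past a tooth while the pawl is in. With the pawl free it sinks by its weight (2 to 3 cm/s at the grip), too weakly to seat the stopper.
- thumb_latch (a joint): Thumb latch on the arm, rad: 0 = released, pawl in the teeth; the pawl slips off its tooth at about 0.07 and is well clear at 0.12; 0.165 = fully pressed, on its stop. Sprung: takes 3 to 6 N on the thumb pad, pressed toward the arm, and springs back when let go. Further push then moves the arm.
- thumb_pad (a point): Centre of the upper face of the latch's thumb pad: steel plate 40 mm long (along the arm) x 24 mm wide, a 2.5 mm lip at both ends, above the grip. Released it lies 198 mm forward of the hinge and 36.5 mm above the arm's centre line (square to the arm); fully pressed about 17 mm nearer the arm. It circles the hinge with the arm. z: the pad's outward normal; x: back to the hinge.
- stopper_top (a point): Centre of the top of the black rubber stopper, 19 mm across, in the glass vial (25 mm across, 45 mm tall) that stands loosely in the white nest on the press base, 125 mm in front of the hinge, under the arm's pad.
- vial: The glass vial with the stopper; origin at the centre of its underside, 18 mm above the bench in the nest; z up.
- stopper (a joint): How far the stopper is in, m: 0 to 0.001 at the start (6 mm gap), 0.006 = fully seated. It is tight: about 12 N on it, so some 5 to 15 N on the thumb pad, and more at the end against the depth stop.
- vial_0: Bystander: capped vial, 25 x 25 x 54 mm, standing beside the press; origin under its centre.
- vial_2: Bystander: capped vial, 25 x 25 x 54 mm, standing beside the press; origin under its centre.
- orange_rack: Bystander: orange tube rack, 85 x 135 x 42 mm, on the other side of the press; origin under its centre.
- forceps: Bystander: pointed forceps, 121 x 17 x 5 mm, lying on the bench; origin under the centre.
Mind the look-alikes: they are no part of the job. What is shaped like the vial but blue or orange is not meant.

How it is judged (in metres and radians):
On the way, in this order (a step that is already met when the one before it is completed fails the run):
1. the thumb latch is pressed by the fingers and the pawl drawn out, the arm still up on its teeth (value of joint thumb_latch above 0.055 rad and value of joint press_arm above 0.2 rad and contact force between the fingers and press above 1 N), for 0.02 s.
2. the arm has been pushed down and the stopper is seated (value of joint press_arm below 0.025 rad and value of joint stopper above 0.0046 m), for 0.1 s.
At the end, for the whole second after the job is handed in: The stopper is within 1.4 mm of fully seated, the arm is down (within 0.025 rad of level), the latch has sprung back (below 0.03 rad), and the vial stands upright (within 0.1 rad) in its nest (all of step 2 and value of joint thumb_latch below 0.03 rad and angle between vial's own z axis and vertical below 0.1 rad and height (world z) of vial below 0.021 m and linear speed of vial below 0.02 m/s); the robot touches nothing.
It fails at once if the vial or its stopper is touched by the hand (contact force between any of the fingers, the arm and vial above 0.5 N).
It fails at once if the vial is lifted out of its nest (height (world z) of vial above 0.028 m).
It fails at once if the press is forced: more than 60 N on its arm or latch (contact force between the fingers and press above 60 N).
It fails at once if a bystander is lifted or shifted by more than 20 mm (distance of any of vial_0, vial_2, orange_rack, forceps from where it was at the start of the episode above 0.02 m).
It also fails if it takes over 32 s, if anything falls off the work surface, if the arm or the gripper's body presses on something with over 40 N, if the wrist force passes 120 N, or if a joint passes its speed limit or range.

### The arm

A 6-joint arm with a two-finger parallel gripper is mounted at the origin on a cart in front of the work surface, level with it; the furniture and walls round the work are solid. World frame = base frame: x ahead of the robot, y to its left, z up, the work surface at z = 0. Lengths are in mm, angles in rad, forces in N, time in s.
With the tool pointing down it reaches from about 275 to 825 mm from the base axis. Payload 4.9 kg.
Tool frame: the origin (TCP) lies midway between the tips of the shut fingers; the grasp point (between the pads) lies 19 mm behind it; z points along the fingers, y is the line along which they close (so a half turn about z gives the same grasp; the last joint's range is limited). The gripper opens to 85 mm and grips with 20 to 120 N. Pads are 22 mm wide; open, the fingers measure 114 mm over their backs; the gripper's body (76 mm by 85 mm) begins 54 mm behind the grasp point. The pads swing forward as they close: fully open they stand 13 mm farther back than shut.
Start: joints at [-0.134, 0.326, -0.193, 1.052, 0, 1.437], TCP at [550.017, 0.009, 231.281] pointing down, gripper open.
Joint ranges: [-2.65, 2.65], [-0.97, 1.79], [-1.3, 1.35], [-1.93, 2.1], [-1.47, 1.37], [-3.14, 3.14]. Speed limits (rad/s): [2.57, 2.57, 3.14, 3.14, 3.14, 3.14].

### API

Orientations are given as a rotation vector (axis times angle).
In Python, from workcell import telemetry, cams, arm gives the robot as it stands. The module is installed in compiled form; this text tells all that it offers.
- The arm moves only by the shell command python3 -m pendant 'ROWS'. ROWS is JSON, a list of rows, each a list of 3 entries, a list of its own where there are three numbers: the shift along the world's x, y, z in mm, then the turn, a rotation vector about the world's x, y, z in rad, then the finger opening in mm, from 0 to 85.4. A call has 1 to 12 rows; each row shifts and turns the commanded pose from where the row before left it; what a row does not reach is not made up. A row lasts 1/10 s, in which the tool goes at most 50 mm and 8.59 degrees, less where a joint would pass 70% of its speed; a pose out of reach is approached as far as the arm can. A call with a gripper value outside its range is refused whole. The fingers move at their own pace and stop on an object; the grip force is fixed at half the most. Time passes only in rows, so rows that do not move let the fingers close. It gives the time, the measured TCP pose, the force, the opening and the grip force at its end, in the units of the state.
- telemetry.get_obs(): the state, without advancing time (a new reading comes with each control period).
- cams.capture(name): name is "scene" or "side" or "wrist"; returns the picture (480x640x3 uint8, red, green, blue); there is no depth.
- cams.camera_info(name): a dict with "mtx" (3x3 intrinsics, pixels), "rvec" (rotation vector, rad) and "tvec" (3), from world to camera coordinates, as OpenCV has them; the wrist camera has in their place "tool_from_camera" (4x4, takes a point from camera to tool coordinates, whose origin is the TCP and whose axes are the flange's). Camera axes: x right, y down, z forward; pixel columns grow to the right and rows downward; lengths in mm; the calibration is good to about 2 mm. A picture is of the moment at which its call begins: read the wrist's pose just before it. camera_info takes no time and is no camera call.
- arm.sign_off(): hands the job in; it is judged then, once.
The state is a dict: "clock": time; "joints": joint angles; "dq": joint speeds; "effort": joint torques, N m; "tcp_pos": TCP position; "tcp_rot": TCP orientation; "force": force on the tool from outside, world axes, zero at the start; "torque": the same for the moment, N m; "grip_width": finger opening in mm; "finger_force": force on a finger pad.
Only numpy, scipy, OpenCV 4.12 (cv2) and the standard library are available. Lean on these libraries where they do the work, as an engineer would, in place of code of your own. Each camera call takes 0.05 s, during which the arm holds its last target. There are 200 camera calls.

## Working session

There is one attempt and no reset: what is moved stays moved. The work goes in short steps, Python scripts to look and compute and a shell command to move; the robot and the scene stay as the last step left them, time stands still between calls to the robot, and variables do not carry over. Pictures are saved under pics/ and viewed, at most 10 in all, crops included, and the job is handed in when it is done.

```bash
mkdir -p pics; python3 - <<'E'
from workcell import telemetry, cams, arm
import cv2
for n in ("scene","side"):
    cv2.imwrite(f"pics/{n}0.png",cams.capture(n)[:,:,::-1]); print(n,cams.camera_info(n))
print(cams.camera_info("wrist")); print(telemetry.get_obs())
E
```

```text
scene {'mtx': array([[446.34963926,   0.        , 322.6347335 ],
       [  0.        , 446.34963926, 243.41529182],
       [  0.        ,   0.        ,   1.        ]]), 'rvec': array([ 0.89225496, -2.4836514 ,  1.14149383]), 'tvec': array([369.23722897, 350.94073856, 620.43531549])}
side {'mtx': array([[582.85408823,   0.        , 321.24209139],
       [  0.        , 582.85408823, 243.13734768],
       [  0.        ,   0.        ,   1.        ]]), 'rvec': array([ 0.02737932,  2.61476917, -1.71599151]), 'tvec': array([ 539.78636738,  134.11102366, 1007.8766027 ])}
{'mtx': array([[359.84755066,   0.        , 325.06348974],
       [  0.        , 359.84755066, 236.59747312],
       [  0.        ,   0.        ,   1.        ]]), 'tool_from_camera': array([[ 5.43921493e-04, -9.63785296e-01, -2.66678846e-01,
         6.76638941e+01],
       [ 9.99999547e-01,  3.15972972e-04,  8.97675784e-04,
        -3.60027038e-01],
       [-7.80903414e-04, -2.66679213e-01,  9.63785032e-01,
        -1.42911365e+02],
       [ 0.00000000e+00,  0.00000000e+00,  0.00000000e+00,
         1.00000000e+00]])}
{'clock': 0.1, 'joints': array([-1.34228228e-01,  3.26870055e-01, -1.93496154e-01,  1.05200773e+00,
        1.36781516e-05,  1.43660860e+00]), 'dq': array([ 3.37768584e-06, -3.09322581e-04,  2.13523367e-03, -2.39904575e-04,
       -7.20440092e-04,  6.25135105e-04]), 'effort': array([-1.63831678e-04, -4.44239044e+01,  2.63037515e+01,  7.96647771e-03,
       -2.12530945e-04,  1.93304103e-06]), 'tcp_pos': array([5.49469665e+02, 7.17334553e-02, 2.30575328e+02]), 'tcp_rot': array([-2.22059308e+00, -2.22050312e+00,  1.48437630e-03]), 'force': array([ 0.23759651,  0.43398888, -0.56793466]), 'torque': array([-0.00385679,  0.05921883, -0.04882118]), 'finger_force': 0.0, 'grip_width': 85.48481147140639}
```

View pics/scene0.png

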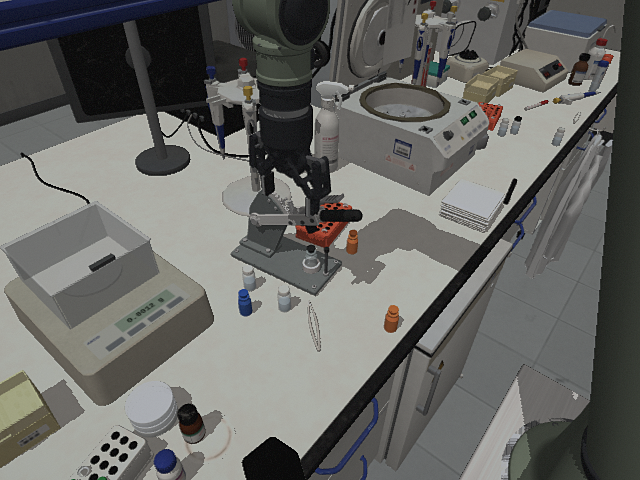

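View pics/side0.png

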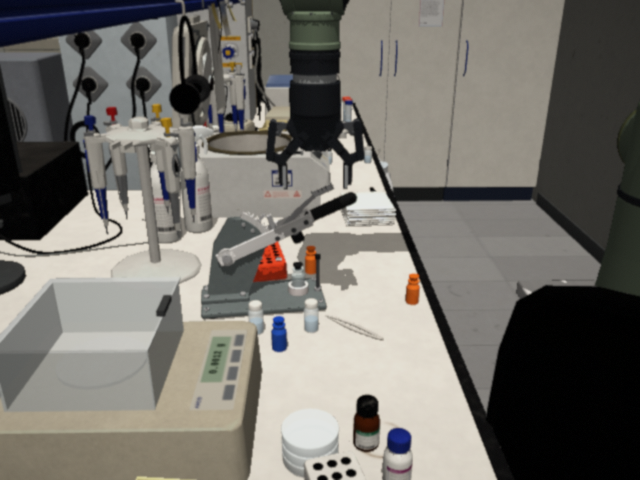

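The press stands under the gripper: scene view about (300,240), side view about (270,250), grip tip at scene (360,215) and side (352,198). I'll enlarge both.

```bash
python3 - <<'E'
import cv2,numpy as np
a=cv2.imread("pics/scene0.png")[170:300,220:380]; b=cv2.imread("pics/side0.png")[180:325,195:365]
cv2.imwrite("pics/c1.png",cv2.resize(a,None,fx=4.5,fy=4.5,interpolation=2))
cv2.imwrite("pics/c2.png",cv2.resize(b,None,fx=4,fy=4,interpolation=2))
E
```

```text
(no output)
```

View pics/c1.png

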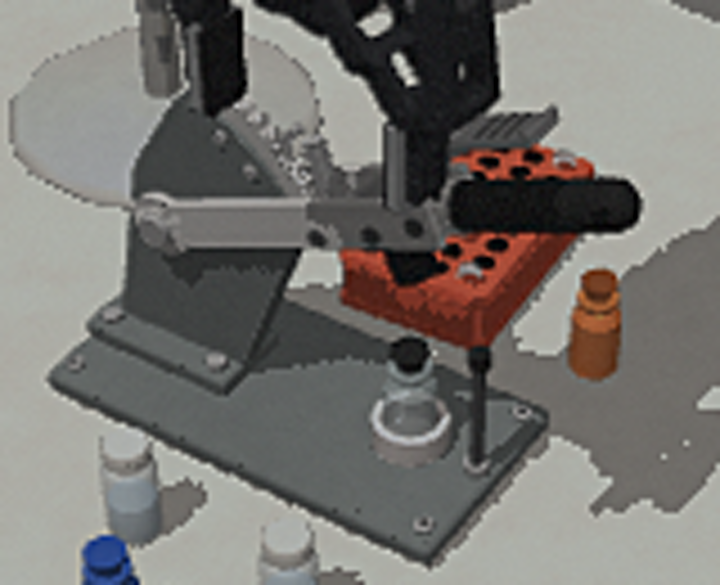

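View pics/c2.png

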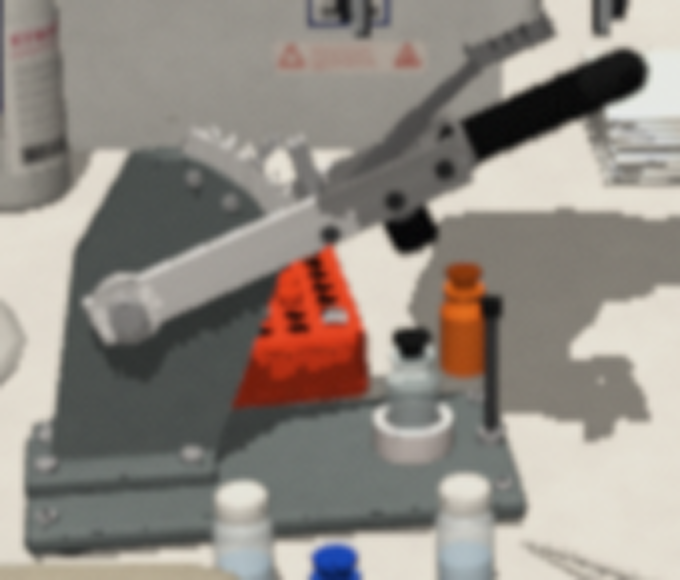

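```bash
cat > fit.py <<'E'
import cv2,numpy as np
from scipy.optimize import least_squares
from workcell import cams
I={n:cams.camera_info(n) for n in("scene","side")}
def proj(n,P): return cv2.projectPoints(np.array([P],float),I[n]['rvec'],I[n]['tvec'],I[n]['mtx'],None)[0][0,0]
def loc(s,y,h,th): # s forward of hinge, h normal to arm
    return np.array([60-s*np.cos(th)+h*np.sin(th)*1, y, 100+s*np.sin(th)+h*np.cos(th)])
def W(p,q):
    c,s=np.cos(p[2]),np.sin(p[2]); return np.array([p[0]+c*q[0]-s*q[1],p[1]+s*q[0]+c*q[1],q[2]])
S=lambda u,v:(220+u/4.5,170+v/4.5)
D=lambda u,v:(195+u/4,180+v/4)
obs=[("scene",S(432,553),lambda t:(-110,55,15)),("scene",S(548,413),lambda t:(-110,-55,15)),("scene",S(52,375),lambda t:(110,55,15)),
("side",D(522,510),lambda t:(-110,55,15)),("side",D(28,542),lambda t:(110,55,15)),
("side",D(645,75),lambda t:loc(248,0,0,t)),("scene",S(640,205),lambda t:loc(248,0,0,t)),
("side",D(510,35),lambda t:loc(198,0,36.5,t)),
("side",D(132,315),lambda t:loc(0,20,0,t)),("scene",S(155,222),lambda t:loc(0,20,0,t))]
r=lambda p:np.concatenate([proj(n,W(p,f(p[3])))-uv for n,uv,f in obs])
best=min((least_squares(r,[500,0,y,.45]) for y in np.arange(-3,3.1,.7)),key=lambda s:s.cost)
if __name__=="__main__":
    p=best.x; print(p,best.cost); print(best.fun.reshape(-1,2).round(1))
    for t in(p[3],round(p[3],1)): print(W(p,loc(198,0,36.5,t)))
E
python3 fit.py
```

```text
[ 6.43514341e+02 -7.94717521e+01  1.27985505e-01  3.89366248e-01] 18.555811600190484
[[-1.  -0.1]
 [ 1.  -1.1]
 [-2.1 -1. ]
 [ 2.4 -2.7]
 [-1.2 -1.4]
 [ 1.  -2.1]
 [-1.   0.8]
 [ 0.6  1.3]
 [-0.8 -0.1]
 [-0.   1.4]]
[535.0843152  -93.42549571 208.92919921]
[536.24264065 -93.27643205 210.72355806]
```

The fit puts the press at (643, −79) with yaw 0.13 and arm angle 0.4, so the pad is at about (536, −93, 211). I'll shut the fingers, rise, tilt and move over it.

```bash
python3 -m pendant '[[[0,0,15],[0,0,0.064],0],[[0,0,10],[0,0,0.064],0],[[0,0,0],[-0.01,0.08,0],0],[[0,-15,0],[-0.01,0.08,0],0],[[0,-25,0],[-0.01,0.08,0],0],[[0,-25,0],[0,0,0],0],[[0,-26,0],[0,0,0],0],[[0,0,0],[0,0,0],0],[[0,0,0],[0,0,0],0]]'
python3 - <<'E'
import cv2,numpy as np
from workcell import cams,telemetry
o=telemetry.get_obs();print(o['tcp_pos'],o['tcp_rot'],o['grip_width'])
w=cams.capture("wrist");s=cams.capture("side")
a=cv2.resize(w[80:480,120:520],(400,400));b=cv2.resize(s[120:270,220:370],(400,400),interpolation=2)
cv2.imwrite("pics/d1.png",np.hstack([a,b])[:,:,::-1])
E
```

```text
clock: 1.0
tcp_pos: [549.7, -91.2, 255.8]
tcp_rot: [-1.961, -2.227, 0.27]
force: [-0.3, -0.1, 0.7]
grip_width: -0.1
finger_force: 0.0
[549.74531348 -91.19290169 255.76140023] [-1.96139051 -2.2274076   0.26999556] -0.09286560099617354
```

View pics/d1.png

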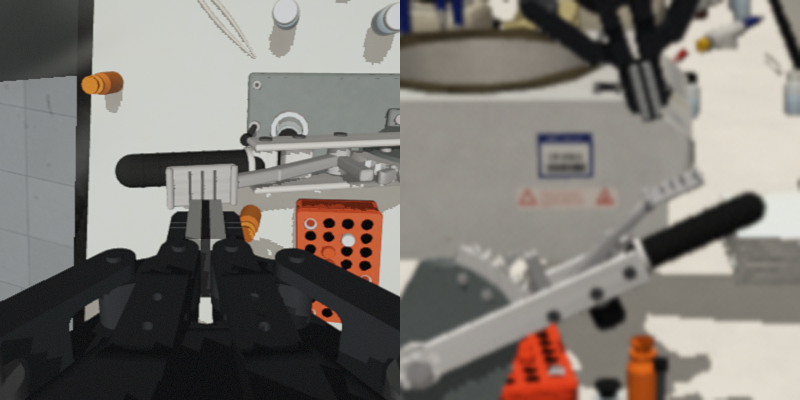

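The wrist crop shows the steel pad at (167–237, 165–207), with the shut fingertips just short of it at (205,200). The side crop shows the tips at (650,115) and the pad at (672,190). I'll cast the pad-centre ray onto the pad plane.

```bash
python3 - <<'E'
import cv2,numpy as np
from scipy.spatial.transform import Rotation as R
from workcell import cams,telemetry
from fit import *
o=telemetry.get_obs();T=cams.camera_info("wrist");M=T['tool_from_camera'];K=T['mtx']
Rt=R.from_rotvec(o['tcp_rot']).as_matrix();t=o['tcp_pos']
print("tool axes",Rt.round(2).tolist())
c=Rt@M[:3,3]+t
for uv in[(120+202,80+186),(120+167,80+186),(120+237,80+186)]:
    d=Rt@M[:3,:3]@np.linalg.inv(K)@[*uv,1]
    for z in(205,211,217): print(uv,(c+d*(z-c[2])/d[2]).round(1))
P=best.x
for n in("side",): print(n,proj(n,t),proj(n,W(P,loc(198,0,36.5,.4))), "seen pad",220+272*150/400,120+190*150/400,"seen tip",220+252*.375,120+115*.375)
E
```

```text
tool axes [[-0.13, 0.96, -0.24], [0.99, 0.12, -0.03], [0.0, -0.24, -0.97]]
(322, 266) [535.8 -96.3 205. ]
(322, 266) [537.  -93.9 211. ]
(322, 266) [538.3 -91.4 217. ]
(287, 266) [ 514.8 -100.9  205. ]
(287, 266) [516.7 -98.3 211. ]
(287, 266) [518.6 -95.7 217. ]
(357, 266) [555.8 -91.9 205. ]
(357, 266) [556.4 -89.6 211. ]
(357, 266) [557.  -87.3 217. ]
side [314.45246844 163.80493532] [322.42581723 189.08725807] seen pad 322.0 191.25 seen tip 314.5 163.125
```

```bash
python3 -m pendant '[[[-4,-1,-12],[0,0,0],0],[[-4,-1,-12],[0,0,0],0],[[-3,0,-10],[0,0,0],0],[[-1,0,-4],[0,0,0],0],[[0,0,0],[0,0,0],0]]'; python3 -m pendant '[[[-1,0,-3],[0,0,0],0],[[-1,0,-3],[0,0,0],0],[[0,0,0],[0,0,0],0]]';python3 -m pendant '[[[-1,0,-3],[0,0,0],0],[[-1,0,-3],[0,0,0],0],[[0,0,0],[0,0,0],0]]'
```

```text
clock: 1.6
tcp_pos: [537.6, -92.4, 217.9]
tcp_rot: [-1.96, -2.229, 0.271]
force: [0.4, -0.5, -0.0]
grip_width: -0.1
finger_force: 0.0
clock: 1.9
tcp_pos: [535.9, -93.0, 212.1]
tcp_rot: [-1.961, -2.229, 0.27]
force: [0.1, -0.3, 0.2]
grip_width: 0.0
finger_force: 0.0
clock: 2.2
tcp_pos: [533.7, -93.4, 207.9]
tcp_rot: [-1.962, -2.23, 0.271]
force: [-3.4, 0.1, 10.8]
grip_width: 0.0
finger_force: 4.2
```

```bash
python3 -m pendant '[[[0,0,0],[0,0,0],0]]';python3 -m pendant '[[[-1,0,-3],[0,0,0],0],[[0,0,0],[0,0,0],0]]';python3 -m pendant '[[[-1,0,-3],[0,0,0],0],[[0,0,0],[0,0,0],0]]'
```

```text
clock: 2.3
tcp_pos: [533.8, -93.4, 208.0]
tcp_rot: [-1.962, -2.23, 0.271]
force: [-2.4, 0.2, 10.9]
grip_width: 0.0
finger_force: 4.3
clock: 2.5
tcp_pos: [532.6, -93.5, 206.2]
tcp_rot: [-1.962, -2.231, 0.272]
force: [-3.6, 0.7, 16.4]
grip_width: -0.2
finger_force: 7.1
clock: 2.7
tcp_pos: [531.5, -93.7, 204.4]
tcp_rot: [-1.963, -2.232, 0.272]
force: [-5.9, -0.3, 23.5]
grip_width: -0.1
finger_force: 10.1
```

The force rises faster than the latch spring should give, so I'll look.

```bash
python3 - <<'E'
import cv2,numpy as np
from workcell import cams,telemetry
w=cams.capture("wrist");s=cams.capture("side")
a=cv2.resize(w[180:360,230:410],(400,400),interpolation=2);b=cv2.resize(s[140:240,260:360],(400,400),interpolation=2)
cv2.imwrite("pics/d2.png",np.hstack([a,b])[:,:,::-1])
E
```

```text
(no output)
```

View pics/d2.png

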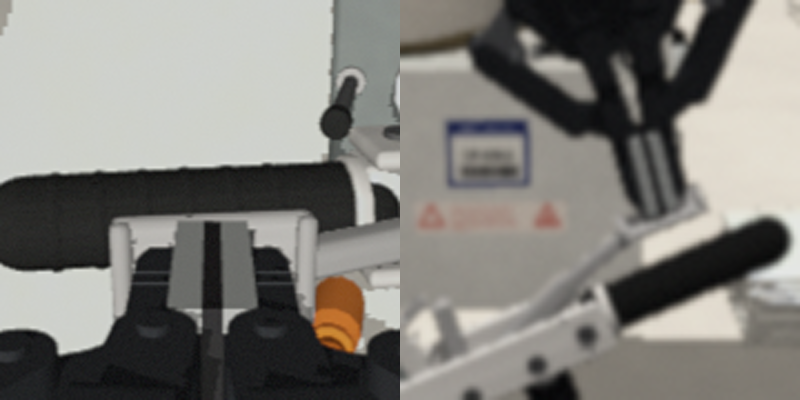

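The fingers sit well centred on the pad, between its lips. The force is mostly tangential, toward the hinge: the pad swings forward as it goes down, so I'll give more −x.

```bash
python3 -m pendant '[[[-1.5,0,0],[0,0,0],0],[[-1.5,0,0],[0,0,0],0],[[0,0,0],[0,0,0],0]]';python3 -m pendant '[[[-2,0,-2.5],[0,0,0],0],[[0,0,0],[0,0,0],0]]'
```

```text
clock: 3.1
tcp_pos: [531.1, -93.7, 204.3]
tcp_rot: [-1.966, -2.235, 0.267]
force: [0.3, 1.4, 19.9]
grip_width: -0.3
finger_force: 9.6
clock: 3.3
tcp_pos: [530.1, -93.9, 202.8]
tcp_rot: [-1.968, -2.236, 0.265]
force: [2.3, 1.6, 25.3]
grip_width: 0.0
finger_force: 11.9
```

```bash
python3 -m pendant '[[[-1.5,0,-2],[0,0,0],0],[[0,0,0],[0,0,0],0]]';python3 -m pendant '[[[-1.5,0,-2],[0,0,0],0],[[0,0,0],[0,0,0],0]]'; python3 - <<'E'
import cv2,numpy as np
from workcell import cams,telemetry
w=cams.capture("wrist");s=cams.capture("side");print(telemetry.get_obs()['torque'])
a=cv2.resize(w[180:360,230:410],(400,400),interpolation=2);b=cv2.resize(s[140:240,260:360],(400,400),interpolation=2)
cv2.imwrite("pics/d3.png",np.hstack([a,b])[:,:,::-1])
E
```

```text
clock: 3.5
tcp_pos: [529.3, -94.0, 201.5]
tcp_rot: [-1.969, -2.238, 0.264]
force: [1.9, 2.0, 28.7]
grip_width: -0.0
finger_force: 14.0
clock: 3.7
tcp_pos: [524.9, -93.4, 194.6]
tcp_rot: [-1.963, -2.231, 0.268]
force: [1.1, -0.3, 0.9]
grip_width: 0.3
finger_force: 0.7
[ 0.06341253 -0.37105364  0.01558884]
```

View pics/d3.png

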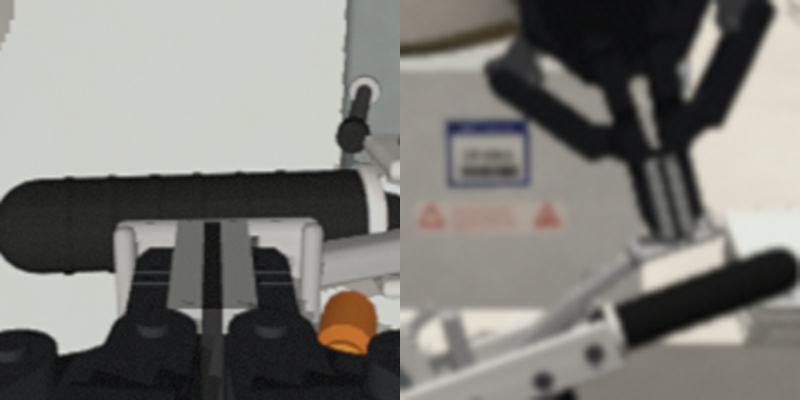

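The pawl has slipped off and the arm is sinking. I'll keep pushing along the arc, turning with the arm.

```bash
python3 -m pendant '[[[-4,-0.5,-8],[0,0,0],0],[[-3.5,-0.5,-8],[0.005,-0.04,0],0]]'; python3 -m pendant '[[[-3,-0.5,-7],[0.005,-0.04,0],0],[[-3,-0.5,-7],[0.005,-0.04,0],0]]'; python3 -m pendant '[[[-2,-0.5,-7],[0.005,-0.04,0],0],[[-2,-0.5,-7],[0.005,-0.04,0],0]]'
```

```text
clock: 4.0
tcp_pos: [518.5, -94.1, 181.7]
tcp_rot: [-1.983, -2.256, 0.224]
force: [-2.6, 5.6, 53.9]
grip_width: 0.1
finger_force: 26.3
clock: 4.2
tcp_pos: [511.0, -95.1, 163.8]
tcp_rot: [-2.021, -2.298, 0.136]
force: [2.1, 0.0, 2.3]
grip_width: 0.1
finger_force: 1.3
clock: 4.4
tcp_pos: [506.7, -95.7, 149.3]
tcp_rot: [-2.058, -2.34, 0.044]
force: [2.3, 0.4, 3.0]
grip_width: 0.4
finger_force: 1.3
```

We're past the last tooth. I'll go slower from here against the stopper.

```bash
for i in 1; do :; done; python3 -m pendant '[[[-1,-0.2,-5],[0.003,-0.03,0],0],[[-1,-0.2,-4],[0.003,-0.03,0],0]]'; python3 -m pendant '[[[-0.5,-0.2,-4],[0,0,0],0],[[-0.5,0,-4],[0,0,0],0]]'; python3 -m pendant '[[[0,0,-3],[0,0,0],0],[[0,0,0],[0,0,0],0]]'
```

```text
clock: 4.6
tcp_pos: [504.4, -96.1, 140.2]
tcp_rot: [2.065, 2.348, 0.024]
force: [1.2, 0.3, 1.7]
grip_width: 0.1
finger_force: 0.9
clock: 4.8
tcp_pos: [501.5, -96.4, 132.0]
tcp_rot: [2.068, 2.35, 0.017]
force: [-5.0, -1.1, 5.6]
grip_width: -0.0
finger_force: 2.9
clock: 5.0
tcp_pos: [501.2, -96.5, 128.6]
tcp_rot: [2.069, 2.351, 0.016]
force: [-6.2, -0.6, 6.1]
grip_width: -0.1
finger_force: 3.1
```

```bash
python3 -m pendant '[[[-1,0,-2],[0,0,0],0],[[-1,0,-2],[0,0,0],0]]'; python3 -m pendant '[[[0,0,-2],[0,0,0],0],[[0,0,-2],[0,0,0],0]]'; python3 -m pendant '[[[0,0,-2],[0,0,0],0],[[0,0,0],[0,0,0],0]]'
```

```text
clock: 5.2
tcp_pos: [500.6, -96.6, 125.3]
tcp_rot: [2.067, 2.35, 0.019]
force: [-2.0, -0.3, 7.0]
grip_width: -0.1
finger_force: 3.5
clock: 5.4
tcp_pos: [500.3, -96.6, 121.3]
tcp_rot: [2.067, 2.35, 0.018]
force: [-6.0, -1.4, 7.2]
grip_width: 0.0
finger_force: 4.5
clock: 5.6
tcp_pos: [500.0, -96.6, 119.2]
tcp_rot: [2.067, 2.35, 0.017]
force: [-6.2, 0.1, 7.7]
grip_width: -0.1
finger_force: 4.3
```

```bash
python3 -m pendant '[[[-0.5,0,-2],[0,0,0],0],[[0,0,0],[0,0,0],0]]'; python3 -m pendant '[[[-0.5,0,-2],[0,0,0],0],[[0,0,0],[0,0,0],0]]'; python3 -m pendant '[[[0,0,-2],[0,0,0],0],[[0,0,0],[0,0,0],0]]'
```

```text
clock: 5.8
tcp_pos: [500.0, -96.7, 118.1]
tcp_rot: [2.067, 2.349, 0.018]
force: [-7.1, -0.2, 15.2]
grip_width: -0.2
finger_force: 8.0
clock: 6.0
tcp_pos: [499.9, -96.8, 117.2]
tcp_rot: [2.066, 2.349, 0.019]
force: [-9.7, 0.7, 23.5]
grip_width: -0.2
finger_force: 12.5
clock: 6.2
tcp_pos: [499.9, -96.9, 116.3]
tcp_rot: [2.065, 2.348, 0.019]
force: [-13.6, 1.2, 32.6]
grip_width: -0.0
finger_force: 17.6
```

```bash
python3 -m pendant '[[[-1,0,-1],[0,0,0],0],[[0,0,0],[0,0,0],0],[[0,0,0],[0,0,0],0]]'; python3 - <<'E'
import cv2,numpy as np
from workcell import cams
from fit import *
P=best.x
for t in(0,.03): print(t,[(n,proj(n,W(P,loc(248,0,0,t))).round(1),proj(n,W(P,loc(0,20,0,t))).round(1)) for n in("side","scene")])
s=cams.capture("scene")[170:300,220:380];d=cams.capture("side")[180:310,195:355]
cv2.imwrite("pics/d4.png",np.hstack([cv2.resize(x,(400,325),interpolation=2) for x in(s,d)])[:,:,::-1])
E
```

```text
clock: 6.5
tcp_pos: [499.9, -96.9, 116.0]
tcp_rot: [2.064, 2.347, 0.021]
force: [-11.8, 1.3, 35.1]
grip_width: -0.1
finger_force: 18.6
0 [('side', array([365.9, 245.6]), array([227.2, 258.6])), ('scene', array([366.4, 259.9]), array([254.4, 220.8]))]
0.03 [('side', array([366. , 241.8]), array([227.2, 258.6])), ('scene', array([366.7, 256.9]), array([254.4, 220.8]))]
```

View pics/d4.png

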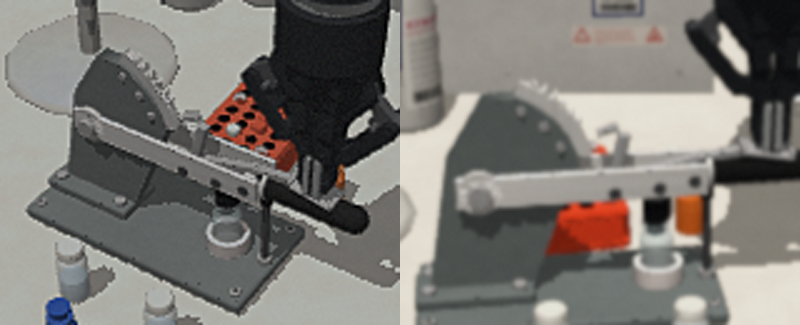

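The arm is on its depth stop: the grip tip matches the predicted level pose and the pad rests on the stopper. I'll retreat.

```bash
python3 -m pendant '[[[-1,0,4],[0,0,0],0],[[-1,0,6],[0,0,0],0],[[0,0,8],[0,0,0],0],[[0,0,10],[0,0,0],0],[[0,0,15],[0,0,0],0],[[0,0,25],[0,0,0],0],[[0,0,30],[0,0,0],0],[[0,0,30],[0,0,0],0],[[0,0,0],[0,0,0],0],[[0,0,0],[0,0,0],0]]'; python3 - <<'E'
import cv2,numpy as np
from workcell import cams
s=cams.capture("scene")[170:300,220:380];d=cams.capture("side")[180:310,195:355]
cv2.imwrite("pics/d5.png",np.hstack([cv2.resize(x,(400,325),interpolation=2) for x in(s,d)])[:,:,::-1])
E
```

```text
clock: 7.6
tcp_pos: [497.4, -96.6, 240.9]
tcp_rot: [2.065, 2.348, 0.021]
force: [-0.9, -0.5, -1.2]
grip_width: -0.3
finger_force: 0.0
```

View pics/d5.png

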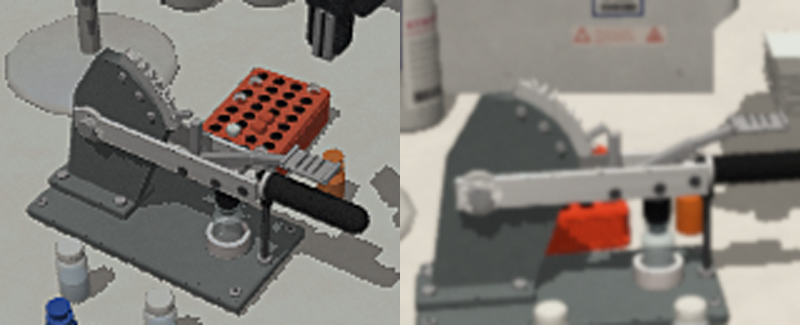

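The arm has stayed down, the latch has sprung back, the vial stands upright in its nest, and the hand is clear.

```bash
python3 -c "
from workcell import arm
print(arm.sign_off())"
```

```text
the job is handed in; nothing more can be done
None
```

The job is handed in, with no verdict returned: in the last pictures the press arm is down on its depth stop, the latch has sprung back, the vial is upright in its nest and the hand is clear. I judged the stopper seated from those pictures and the force on the stop, not from a direct reading. The pawl caught the next tooth on the way down, and the highest force I read was 54 N against the 60 N limit.

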